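# Right the fallen sample beaker and brush it out

## Task

One steel beaker has toppled over on the sample bench: stand it upright, mouth up, wholly on the round black mat, setting it down gently, and let go. Then take the long brush out of its holder and scrub the standing beaker's inside: push the brush right down to the bottom, draw it up past half the beaker's height with its end still inside, and push it right down again; finally put the brush back upright in its holder. Leave the beaker standing on the mat and do not shift or tip the other things.

Things in the scene. Friction and masses are not known exactly. Their poses are not given: they have to be found in the camera images.
- beaker: the fallen beaker: plain straight-sided stainless-steel cylinder, 56 mm outer diameter, 110 mm long, wall 3 mm, inner floor 4 mm thick, open at one end; about 0.18 kg. It starts lying on its side on the table, its mouth pointing roughly towards the robot. Origin: on its axis at mid-height (55 mm from either end). Its z axis runs along the axis from the closed bottom towards the mouth.
- mat: round black rubber mat fixed on the table, 140 mm diameter, 4 mm thick. Origin: centre of its underside, on the table.
- brush: long cleaning brush, 200 mm, standing loosely in its holder (it may lean by up to about 11 degrees): cream bristle head of 25 mm diameter from 0 to 75 mm, thin steel rod (7 mm) from 75 to 125 mm, round wooden handle of 20 mm diameter from 125 to 200 mm; about 0.06 kg. Origin: centre of the bristle end (the lower end). Its z axis runs along the brush from the bristle end to the handle.
- holder: brush holder fixed on the table: grey plastic open tube, 46 mm outer and 38 mm inner diameter, on a round foot of 90 mm diameter and 8 mm thickness; its mouth is 85 mm above the table, its inner floor 11 mm. Origin: centre of its underside, on the table; z up along the tube.
- spare: bystander: a second beaker, of the same make and size as the fallen one, standing upright. Origin on its axis at mid-height (55 mm up); z points up.
- jar: bystander: standing closed glass jar with a paper label and a white lid, 60 mm diameter, 100 mm tall. Origin: centre of its underside.
- sieve: bystander: low round steel sieve lying flat, 120 mm diameter, 45 mm tall. Origin: centre of its underside.
- tray: bystander: blue plastic tray of brown rock chips, 140 mm square, 45 mm tall. Origin: centre of its underside.
There are look-alikes about, which are no part of the job. There is more than one size of the brush; the job needs the largest.

How it is judged:
On the way, in this order (a step that is already met when the one before it is completed fails the run):
1. the fallen beaker stands upright and still, wholly on the mat, and is let go (horizontal distance between beaker and mat below 0.042 m and angle between beaker's own z axis and vertical below 0.1 rad and height (world z) of beaker below 0.065 m and linear speed of beaker below 0.02 m/s and contact force between the fingers and beaker below 0.1 N), for 0.2 s.
2. the brush is pushed down inside the standing beaker to the bottom (bristle end within 15 mm of the inner floor) (horizontal distance between beaker and mat below 0.042 m and angle between beaker's own z axis and vertical below 0.1 rad and height (world z) of beaker below 0.065 m and horizontal distance between brush and beaker below 0.024 m and z of brush in the frame of beaker below -0.036 m), for 0.1 s.
3. the brush is drawn up past half the beaker's height, its end still inside (horizontal distance between beaker and mat below 0.042 m and angle between beaker's own z axis and vertical below 0.1 rad and height (world z) of beaker below 0.065 m and horizontal distance between brush and beaker below 0.024 m and z of brush in the frame of beaker between 0 and 0.055 m), for 0.1 s.
4. the brush is pushed down to the bottom again (within 15 mm) (all of step 2), for 0.1 s.
At the end, for the whole second after the job is handed in: The beaker stands mouth up (tilt under 0.1 rad) on the mat, its axis within 42 mm of the mat's centre (so wholly on it); the brush stands, handle up, in its holder, its bristle end within 14 mm of the holder's inner floor and the brush leaning less than 0.3 rad; both are at rest (horizontal distance between beaker and mat below 0.042 m and angle between beaker's own z axis and vertical below 0.1 rad and height (world z) of beaker below 0.065 m and linear speed of each of beaker, brush below 0.02 m/s and horizontal distance between brush and holder below 0.02 m and z of brush in the frame of holder below 0.025 m and angle between brush's own z axis and vertical below 0.3 rad); the robot touches nothing.
It fails at once if the spare standing beaker is shifted by more than 25 mm or tipped over (distance of spare from where it was at the start of the episode above 0.025 m or angle between spare's own z axis and vertical above 0.5 rad).
It fails at once if the lidded jar is shifted by more than 25 mm or tipped over (distance of jar from where it was at the start of the episode above 0.025 m or angle between jar's own z axis and vertical above 0.5 rad).
It fails at once if the sieve is shifted by more than 25 mm or tipped over (distance of sieve from where it was at the start of the episode above 0.025 m or angle between sieve's own z axis and vertical above 0.5 rad).
It fails at once if the blue tray of rock chips is shifted by more than 25 mm or tipped over (distance of tray from where it was at the start of the episode above 0.025 m or angle between tray's own z axis and vertical above 0.5 rad).
It fails at once if the beaker is dropped: it moves faster than 0.6 m/s while nothing touches it (a fall of about 18 mm) (linear speed of beaker above 0.6 m/s and contact force between anything else and beaker below 0.05 N).
It also fails if it takes over 69 s, if anything falls off the work surface, if the arm or the gripper's body presses on something with over 40 N, if the wrist force passes 120 N, or if a joint passes its speed limit or range.

## Robot

A 6-joint arm with a two-finger parallel gripper is mounted at the origin on the work surface. World frame = base frame: x ahead of the robot, y to its left, z up, the work surface at z = 0. Lengths are in m, angles in rad, forces in N, time in s.
With the tool pointing down it reaches from about 0.35 to 0.775 m from the base axis. Payload 7.3 kg.
Tool frame: the origin (TCP) lies midway between the tips of the shut fingers; the grasp point (between the pads) lies 19 mm behind it (tcp_to_grasp is the distance from the TCP to the grasp point, in m); z points along the fingers, y is the line along which they close (so a half turn about z gives the same grasp; the last joint's range is limited). The gripper opens to 92 mm and grips with 3 to 60 N. Pads are 19 mm wide; open, the fingers measure 130 mm over their backs; the gripper's body (75 mm by 190 mm) begins 47 mm behind the grasp point.
Start: joints at [1.111, 0.342, 1.524, -0, 1.275, -0.146], TCP at [0.162, 0.499, 0.227] pointing down, gripper open.
Joint ranges: [-2.53, 2.53], [-0.77, 2.02], [0.04, 2.7], [-1, 4.14], [0.28, 2.66], [-3.11, 3.11]. Speed limits (rad/s): [2.57, 2.57, 3.14, 3.14, 3.14, 3.14].

## Interface

Orientations are given as [roll, pitch, yaw] about the fixed x, y, z axes, in that order (R = Rz(yaw) Ry(pitch) Rx(roll)).
In Python, from cell import observe, read_camera, calibration, hand_in, tcp_to_grasp gives the robot as it stands.
- The arm moves only by the tool send_rows, never from a script. Its argument "targets" is a list of rows, each a list of 5 numbers: the opening, from 0 (shut) to 1 (fully open), then the shift along the world's x, y, z in m, then the turn about the world's z in rad. A call has 1 to 5 rows; each row shifts and turns the commanded pose from where the row before left it; what a row does not reach is not made up. A row lasts 1/10 s, in which the tool goes at most 50 mm and 8.59 degrees, less where a joint would pass 70% of its speed; a pose out of reach is approached as far as the arm can. A call is refused whole if a number of a shift passes 0.05 or a number of a turn 0.15, either way. A call with a gripper value outside its range is refused whole. The fingers move at their own pace and stop on an object; "grip_force" is the grip in N (left out, the last holds). Time passes only in rows, so rows that do not move let the fingers close. It gives the time, the measured TCP pose, the force, the opening and the grip force at its end, in the units of the state.
- observe(): the state, without advancing time (a new reading comes with each control period).
- read_camera(name): name is "side" or "top"; returns (picture, depth): 420x560x3 uint8, red, green, blue; 420x560 float32, m along the optical axis (not along the pixel's ray), 0 where there is no reading.
- calibration(name): a dict with "intrinsics" (3x3 intrinsics, pixels), "world_to_cam" (4x4, takes a point from world to camera coordinates). Camera axes: x right, y up, looking along -z (the intrinsics and any distortion apply to the point x, -y, -z); pixel columns grow to the right and rows downward; lengths in m; the calibration is good to about 2 mm. A picture is of the moment at which its call begins. calibration takes no time and is no camera call.
- hand_in(): hands the job in; it is judged then, once.
The state is a dict: "time": time; "qpos": joint angles; "qvel": joint speeds; "joint_efforts": joint torques, N m; "tool_pos": TCP position; "tool_rot": TCP orientation; "contact_force": force on the tool from outside, world axes, zero at the start; "torque": the same for the moment, N m; "opening": finger opening in m; "grip_force": force on a finger pad.
Only numpy, scipy, OpenCV 4.12 (cv2) and the standard library are available. Lean on these libraries where they do the work, as an engineer would, in place of code of your own. Each camera call takes 0.05 s, during which the arm holds its last target. There are 200 camera calls.

## Working session

There is one attempt and no reset: what is moved stays moved. The work goes in short steps, Python scripts to look and compute and a tool call to move; the robot and the scene stay as the last step left them, time stands still between calls to the robot, and variables do not carry over. Pictures are saved under pics/ and viewed, at most 10 in all, crops included, and the job is handed in when it is done.

Besides the shell and the picture viewer there is one more tool, called after "Call:" as name(argument=value, ...) on one line, values as JSON. send_rows: Moves the arm, as the interface text tells. Its arguments: {"type":"object","properties":{"targets":{"type":"array","items":{"type":"array","items":{"type":"number"}}},"grip_force":{"type":"number"}},"required":["targets"]}

```bash
mkdir -p pics; python3 - <<'E'
from cell import *
import cv2, numpy as np
print(observe(), tcp_to_grasp)
for n in ("side","top"):
    p,d=read_camera(n); c=calibration(n)
    np.savez(f"{n}0.npz",p=p,d=d,K=c["intrinsics"],T=c["world_to_cam"])
    print(n,c, d.min(), d.max(), (d==0).mean())
    cv2.imwrite(f"pics/{n}0.png",p[...,::-1])
E
```

```text
{'time': 0.0, 'qpos': array([ 1.11101456e+00,  3.42743928e-01,  1.52500203e+00, -1.60537555e-05,
        1.27540404e+00, -1.46009873e-01]), 'qvel': array([-0.0003996 , -0.00016489,  0.0009272 ,  0.00061815,  0.00144136,
       -0.00218079]), 'joint_efforts': array([ 1.07210446e-03, -4.31241131e+01, -2.44225788e+01,  7.18824542e-02,
        5.58572123e-02, -1.28434071e-04]), 'tool_pos': array([0.16184825, 0.4990063 , 0.22603919]), 'tool_rot': array([-3.14004965e+00, -2.11392159e-04,  2.82782528e+00]), 'contact_force': array([ 0.6947766 , -0.86476125,  0.45782799]), 'torque': array([ 0.05788158, -0.04556979,  0.02194419]), 'grip_force': 0.0, 'opening': 0.09174656022157532} 0.0188
side {'intrinsics': array([[452.92253922,   0.        , 276.19319677],
       [  0.        , 452.92253922, 207.71475636],
       [  0.        ,   0.        ,   1.        ]]), 'world_to_cam': array([[ 0.93073856, -0.36540503,  0.01431451, -0.52141581],
       [ 0.17400016,  0.47695315,  0.8615333 , -0.19117908],
       [-0.32163595, -0.79937154,  0.50749922, -0.89440464],
       [ 0.        ,  0.        ,  0.        ,  1.        ]])} 0.0 3.133488 0.004077380952380952
top {'intrinsics': array([[455.07138582,   0.        , 280.50582402],
       [  0.        , 455.07138582, 199.05147461],
       [  0.        ,   0.        ,   1.        ]]), 'world_to_cam': array([[ 0.00560193, -0.99994161,  0.00924067,  0.06036917],
       [ 0.99804238,  0.00616643,  0.06223656, -0.57172014],
       [-0.06228991,  0.00887393,  0.99801865, -1.07393042],
       [ 0.        ,  0.        ,  0.        ,  1.        ]])} 0.0 1.9394015 0.003937074829931973
```

View pics/side0.png

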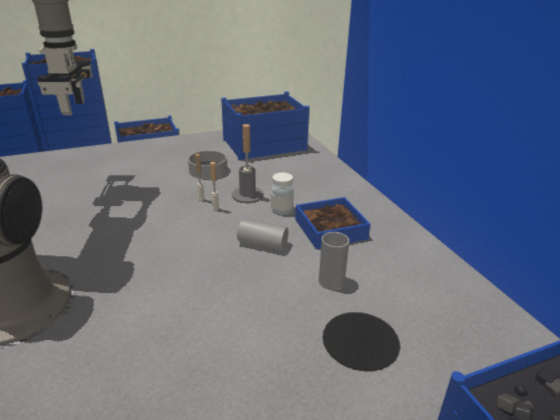

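View pics/top0.png

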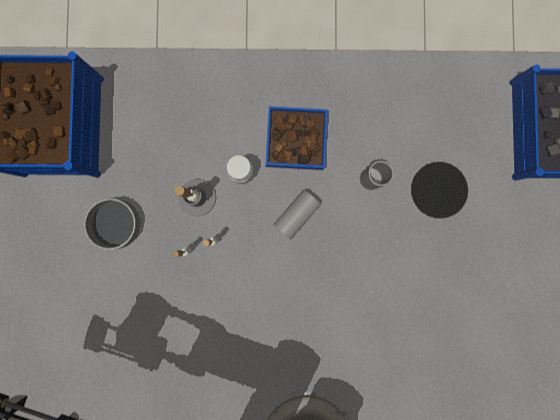

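Side view: the tall brush is in its holder at (247,125–200), with two smaller brushes at (199,175) and (214,185). The sieve is at (208,165), the jar at (283,193), the fallen beaker at (263,236), the spare at (334,261) and the mat at (361,340). Top view: mat (440,190), spare (378,173), fallen beaker (298,214), holder (195,197).

There are three brush candidates. The one at (247,140) is the longest and is the only one in a holder, so it fits the description. I'll confirm it in an enlarged crop together with the beaker's mouth end.

```bash
cat > h.py <<'E'
import numpy as np, cv2
def load(n,k="0"):
    return np.load(f"{n}{k}.npz")
def cloud(z):
    K,T,d=z["K"],z["T"],z["d"]
    v,u=np.indices(d.shape)
    c=np.stack([(u-K[0,2])/K[0,0]*d,-(v-K[1,2])/K[1,1]*d,-d,np.ones_like(d)],-1)
    W=(c@np.linalg.inv(T).T)[...,:3]; W[d==0]=np.nan
    return W
def ray(z,u,v):
    K,T=z["K"],z["T"]; R=T[:3,:3]
    dirc=np.array([(u-K[0,2])/K[0,0],-(v-K[1,2])/K[1,1],-1.])
    return -R.T@T[:3,3], R.T@dirc
def onplane(z,u,v,h):
    o,d=ray(z,u,v); return o+d*(h-o[2])/d[2]
def twoview(za,pa,zb,pb):
    (o1,d1),(o2,d2)=ray(za,*pa),ray(zb,*pb)
    s=np.linalg.lstsq(np.stack([d1,-d2],1),o2-o1,rcond=None)[0]
    a,b=o1+s[0]*d1,o2+s[1]*d2
    return (a+b)/2,np.linalg.norm(a-b)
def proj(z,P):
    c=z["T"]@np.append(P,1); return z["K"][0,0]*c[0]/-c[2]+z["K"][0,2], z["K"][1,1]*-c[1]/-c[2]+z["K"][1,2]
E
python3 - <<'E'
from h import *
np.set_printoptions(precision=4,suppress=True)
for n in("top","side"):
    z=load(n); W=cloud(z); h=W[...,2]
    t=h[(np.abs(h)<.02)]; print(n,"table z",np.nanmedian(t),np.nanstd(t))
    m=((h>.012)&(h<.3)&(W[...,0]>.25)&(W[...,0]<.9)&(np.abs(W[...,1])<.55)).astype(np.uint8)
    N,L,S,C=cv2.connectedComponentsWithStats(m)
    for i in range(1,N):
        if S[i,4]<25: continue
        P=W[L==i]; print(C[i].round(),S[i,4],"lo",P[:,:2].min(0),"hi",P[:,:2].max(0),"z99",np.percentile(P[:,2],98),
          cv2.minAreaRect(P[:,:2].astype(np.float32)))
    p=z["p"]; m=((p.max(-1)<40)).astype(np.uint8)
    N,L,S,C=cv2.connectedComponentsWithStats(m)
    for i in range(1,N):
        if S[i,4]>1000:
            print("dark",C[i],S[i], onplane(z,*C[i],.004))
s=load("side")["p"][...,::-1]; t=load("top")["p"][...,::-1]
a=[cv2.resize(x,(395,290),interpolation=cv2.INTER_CUBIC) for x in (s[115:225,185:335],s[215:265,225:300],t[160:270,160:310],t[180:250,260:355])]
cv2.imwrite("pics/crop1.png",np.vstack([np.hstack(a[:2]),np.hstack(a[2:])]))
E
```

```text
top table z -0.000776157483015183 0.0027036819937682243
[ 77. 117.] 4577 lo [0.6212 0.5009] hi [0.8751 0.55  ] z99 0.15330278216610208 ((0.7481810450553894, 0.5254123210906982), (0.04905990883708, 0.25390228629112244), 89.98078918457031)
[532. 123.] 3550 lo [ 0.6212 -0.55  ] hi [ 0.8741 -0.5015] z99 0.10235141953911882 ((0.7475937008857727, -0.5259889364242554), (0.048395831137895584, 0.2529330551624298), 89.88079071044922)
[296. 138.] 3552 lo [ 0.6436 -0.0452] hi [0.7887 0.101 ] z99 0.04595817188778713 ((0.7169692516326904, 0.02785046026110649), (0.1400025486946106, 0.14128831028938293), 87.29903411865234)
[240. 170.] 610 lo [0.6069 0.1291] hi [0.6629 0.1874] z99 0.10204902379586295 ((0.6346232295036316, 0.15823693573474884), (0.055575545877218246, 0.05862516909837723), 2.132258892059326)
[377. 175.] 544 lo [ 0.5955 -0.185 ] hi [ 0.6495 -0.128 ] z99 0.1105573072415692 ((0.6236445307731628, -0.1555020809173584), (0.05452197045087814, 0.055591993033885956), 50.21190643310547)
[191. 195.] 470 lo [0.552  0.2427] hi [0.6043 0.2887] z99 0.2113079999459658 ((0.5751763582229614, 0.264967858
[... 1374 characters left out ...]
454450473189354, 0.056507572531700134), 25.606380462646484)
[333. 233.] 3626 lo [ 0.596  -0.1873] hi [0.7923 0.1017] z99 0.10836573918753101 ((0.7037099003791809, -0.044310063123703), (0.312759667634964, 0.16181562840938568), 77.75987243652344)
[262. 233.] 1109 lo [ 0.4756 -0.0317] hi [0.5947 0.0687] z99 0.055743570115674816 ((0.5343957543373108, 0.024393588304519653), (0.0581434927880764, 0.11152468621730804), 49.863494873046875)
[499. 381.] 4480 lo [ 0.6218 -0.55  ] hi [ 0.8411 -0.5034] z99 0.10243318400640158 ((0.7312904000282288, -0.52768874168396), (0.04653387516736984, 0.21928450465202332), 89.40904998779297)
dark [ 19.4749 214.8039] [   0  178   41   85 2228] [-0.0144  0.3603  0.004 ]
```

View pics/crop1.png

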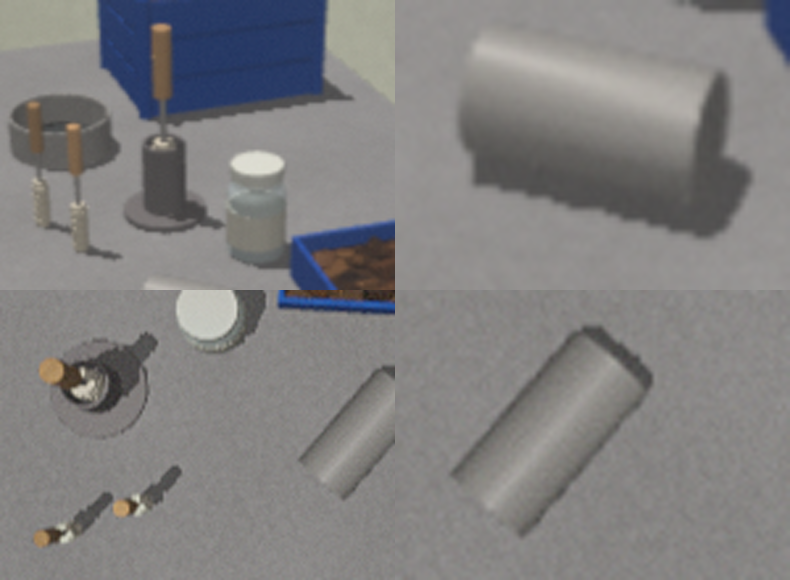

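The crop shows the tall brush standing in the grey holder. The other two are short and free-standing, so the tall one is the brush meant. The beaker's end facing the side camera (right end, side ≈(286,240)) looks dark, so I'll check with depth which end is open.

```bash
python3 - <<'E'
from h import *
np.set_printoptions(precision=4,suppress=True)
c=np.array([.534,.025,.028]); a=np.array([-.76,.649,0]); a/=np.linalg.norm(a)
for n in("top","side"):
    z=load(n); W=cloud(z); p=z["p"].astype(int)
    D=W-c; s=D@a; r=np.linalg.norm(D-s[...,None]*a,axis=-1)
    ok=(r<.024)&(np.abs(s)<.075); print(n,"inside pts",ok.sum(),"s hist",np.histogram(s[ok],bins=np.arange(-.075,.08,.015)))
    o,_=ray(z,0,0); print("cam",o)
    # mat
    g=p.max(-1); m=((g<62)&(np.abs(W[...,2]-.004)<.012)&(W[...,0]>.4)&(W[...,1]<-.15)&(W[...,1]>-.45)&(W[...,0]<.75)).astype(np.uint8)
    m=cv2.morphologyEx(m,cv2.MORPH_OPEN,np.ones((3,3)))
    cs=max(cv2.findContours(m,0,1)[0],key=cv2.contourArea)
    pts=np.array([onplane(z,*q[0],.004)[:2] for q in cs],np.float32)
    print("mat",cv2.minAreaRect(pts),cv2.fitEllipse(pts), "z",np.nanmedian(W[...,2][m>0]))
    # holder & brush
    near=(np.hypot(W[...,0]-.572,W[...,1]-.262)<.08)
    ft=near&(np.abs(W[...,2]-.008)<.006)
    rim=near&(np.abs(W[...,2]-.083)<.007)&(p.max(-1)-p.min(-1)<40); 
    P=W[rim]; print("rim",len(P),P.min(0),P.max(0),cv2.minEnclosingCircle(P[:,:2].astype(np.float32)))
    wood=near&(p[...,0]-p[...,2]>45)&(W[...,2]>.11)
    Q=W[wood]; print("wood",len(Q),Q.min(0),Q.max(0))
    for lo,hi in((.13,.15),(.15,.17),(.17,.19),(.19,.205),(.205,.22)):
        k=(Q[:,2]>lo)&(Q[:,2]<hi)
        if k.sum()>3: print(lo,k.sum(),Q[k].mean(0))
    v,u=np.where(wood); (uc,vc),sz,an=cv2.minAreaRect(np.stack([u,v],1).astype(np.float32)); print("woodpix",uc,vc,sz,an)
    hb=near&(W[...,2]>.02)&(W[...,2]<.075); 
    for lo in (.02,.04,.06):
        k=near&(W[...,2]>lo)&(W[...,2]<lo+.015); print("tube",lo,k.sum(),W[k].min(0),W[k].max(0))
E
```

```text
top inside pts 56 s hist (array([ 1,  2,  7,  7,  6, 10,  7,  8,  7,  1]), array([-0.075, -0.06 , -0.045, -0.03 , -0.015,  0.   ,  0.015,  0.03 ,
        0.045,  0.06 ,  0.075]))
cam [0.5034 0.0734 1.1068]
mat ((0.5981748104095459, -0.3228932023048401), (0.135197713971138, 0.13479924201965332), 44.58091354370117) ((0.597867488861084, -0.323158860206604), (0.13393428921699524, 0.13514772057533264), 22.380380630493164) z 0.0030932466222585164
rim 163 [0.5525 0.2431 0.0761] [0.5977 0.2887 0.089 ] ((0.5746036171913147, 0.26592135429382324), 0.023220065981149673)
wood 67 [0.5661 0.2579 0.2041] [0.5839 0.2749 0.2147]
0.205 66 [0.5757 0.2654 0.2097]
woodpix 179.0 190.5 (9.0, 8.0) 90.0
tube 0.02 30 [0.5528 0.2432 0.0205] [0.5936 0.2845 0.0348]
tube 0.04 43 [0.552  0.2427 0.0404] [0.5944 0.2841 0.0543]
tube 0.06 48 [0.5532 0.2429 0.0607] [0.5928 0.284  0.075 ]
side inside pts 191 s hist (array([ 0, 96, 11, 12, 10, 15, 22, 14, 11,  0]), array([-0.075, -0.06 , -0.045, -0.03 , -0.015,  0.   ,  0.015,  0.03 ,
        0.045,  0.06 ,  0.075]))
cam [ 0.2309 -0.8143  0.6261]
mat ((0.5974791049957275, -0.3265003263950348), (0.13716790080070496, 0.13379539549350739), 63.36412048339844) ((0.5967689752578735, -0.3264368176460266), (0.13396885991096497, 0.13577881455421448), 154.0146484375) z 0.003382281542328669
rim 130 [0.5531 0.2411 0.0761] [0.598  0.2929 0.0899] ((0.574203372001648, 0.26719215512275696), 0.026355326175689697)
wood 19 [0.5665 0.2544 0.2063] [0.5817 0.2738 0.2112]
0.205 19 [0.5742 0.2627 0.2095]
woodpix 245.5 125.5 (3.0, 5.0) 90.0
tube 0.02 71 [0.5533 0.2409 0.0202] [0.5963 0.2667 0.0349]
tube 0.04 77 [0.5535 0.2399 0.0402] [0.5966 0.2741 0.054 ]
tube 0.06 89 [0.5534 0.2399 0.0601] [0.5977 0.2827 0.075 ]
```

Depth shows the far end (s=-55 mm) is a closed face, so the mouth is the near end at about (0.492,0.061). The brush stands almost vertical on the holder axis at (0.5745,0.266), and the mat centre is (0.5975,-0.324). The tool can only turn about z, so I'll pinch the beaker near its mouth with a light grip and pivot it upright about its bottom edge. First I'll move above the grasp point at (0.511,0.0445).

Call:
send_rows(targets=[[1,0.0233,-0.0303,0,-0.0786],[1,0.0233,-0.0303,0,-0.0786],[1,0.0233,-0.0303,0,-0.0786],[1,0.0233,-0.0303,0,-0.0786],[1,0.0233,-0.0303,0,-0.0786]], grip_force=4)

```text
time: 0.6
tool_pos: [0.279, 0.3465, 0.2265]
tool_rot: [-3.141, 0.0, 2.432]
contact_force: [0.8, 0.3, 0.6]
opening: 0.0917
grip_force: 0.0
```

Call:
send_rows(targets=[[1,0.0233,-0.0303,0,0],[1,0.0233,-0.0303,0,0],[1,0.0233,-0.0303,0,0],[1,0.0233,-0.0303,0,0],[1,0.0233,-0.0303,0,0]])

```text
time: 1.1
tool_pos: [0.3956, 0.195, 0.2266]
tool_rot: [-3.141, -0.0, 2.435]
contact_force: [0.8, -0.3, 0.0]
opening: 0.0919
grip_force: 0.0
```

Call:
send_rows(targets=[[1,0.0233,-0.0303,0,0],[1,0.0233,-0.0303,0,0],[1,0.0233,-0.0303,0,0],[1,0.0233,-0.0303,0,0],[1,0.0233,-0.0303,0,0]])

```text
time: 1.6
tool_pos: [0.5121, 0.0434, 0.2264]
tool_rot: [-3.141, -0.001, 2.435]
contact_force: [-0.4, 0.0, -0.2]
opening: 0.0916
grip_force: 0.0
```

Call:
send_rows(targets=[[1,0,0,-0.03,0],[1,0,0,-0.03,0],[1,0,0,0,0],[1,0,0,0,0]])

```text
time: 2.0
tool_pos: [0.5114, 0.045, 0.1669]
tool_rot: [-3.141, -0.001, 2.435]
contact_force: [-0.1, -0.0, 0.6]
opening: 0.0921
grip_force: 0.0
```

Call:
send_rows(targets=[[1,0,0,-0.035,0],[1,0,0,-0.035,0],[1,0,0,-0.035,0],[1,0,0,-0.035,0],[1,0,0,-0.01,0]])

```text
time: 2.5
tool_pos: [0.5108, 0.0452, 0.0155]
tool_rot: [-3.14, -0.002, 2.435]
contact_force: [-0.1, 0.6, 0.1]
opening: 0.0919
grip_force: 0.0
```

Call:
send_rows(targets=[[1,0,0,-0.006,0],[0.7,0,0,0,0],[0.3,0,0,0,0],[0.3,0,0,0,0],[0.3,0,0,0,0]])

```text
time: 3.0
tool_pos: [0.5122, 0.0449, 0.0118]
tool_rot: [3.14, 0.002, 2.435]
contact_force: [0.4, -0.6, -0.1]
opening: 0.0643
grip_force: 0.0
```

Call:
send_rows(targets=[[0.3,0,0,0,0],[0.3,0,0,0,0]])

```text
time: 3.2
tool_pos: [0.512, 0.0449, 0.0113]
tool_rot: [3.141, 0.001, 2.435]
contact_force: [-0.3, 0.4, 3.7]
opening: 0.0571
grip_force: 4.0
```

Call:
send_rows(targets=[[0.3,0.0038,-0.0033,0.012,0],[0.3,0.0039,-0.0033,0.0115,0],[0.3,0.0058,-0.005,0.009,0],[0.3,0.0058,-0.0049,0.0087,0],[0.3,0,0,0,0]])

```text
time: 3.7
tool_pos: [0.5324, 0.0276, 0.0531]
tool_rot: [3.14, 0.002, 2.434]
contact_force: [-0.5, 0.8, 0.1]
opening: 0.057
grip_force: 4.0
```

```bash
python3 - <<'E'
from cell import *
import cv2, numpy as np
p,_=read_camera("side"); cv2.imwrite("pics/s1.png",cv2.resize(p[170:290,210:370,::-1],(640,480),interpolation=cv2.INTER_CUBIC))
E
```

```text
(no output)
```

View pics/s1.png

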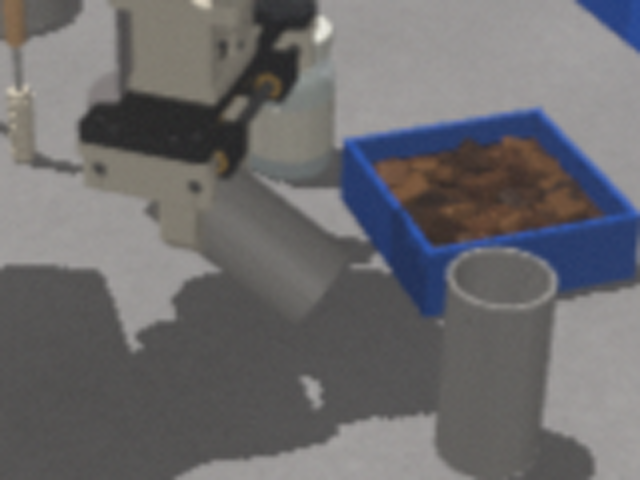

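The crop shows the beaker pivoting between the fingers at about (250,240), tilted some 35° with its closed end low. I'll continue the arc.

Call:
send_rows(targets=[[0.3,0.0073,-0.0062,0.0066,0],[0.3,0.0074,-0.0063,0.0066,0],[0.3,0.0083,-0.0071,0.0039,0],[0.3,0.0084,-0.0072,0.0038,0],[0.3,0.0088,-0.0075,0.001,0]])

```text
time: 4.25
tool_pos: [0.5721, -0.0068, 0.0743]
tool_rot: [3.141, 0.001, 2.435]
contact_force: [-0.7, 0.6, 1.1]
opening: 0.0568
grip_force: 4.0
```

Call:
send_rows(targets=[[0.3,0.0089,-0.0076,0.0007,0],[0.3,0.0087,-0.0074,-0.002,0],[0.3,0.0088,-0.0075,-0.002,0],[0.3,0,0,-0.001,0],[0.3,0,0,0,0]])

```text
time: 4.75
tool_pos: [0.5981, -0.0289, 0.0696]
tool_rot: [3.141, 0.001, 2.434]
contact_force: [0.6, -0.3, 2.9]
opening: 0.0573
grip_force: 4.0
```

```bash
python3 - <<'E'
from cell import *
import cv2, numpy as np
p,_=read_camera("side"); cv2.imwrite("pics/s2.png",cv2.resize(p[150:300,210:410,::-1],(640,480),interpolation=cv2.INTER_CUBIC))
E
```

```text
(no output)
```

View pics/s2.png

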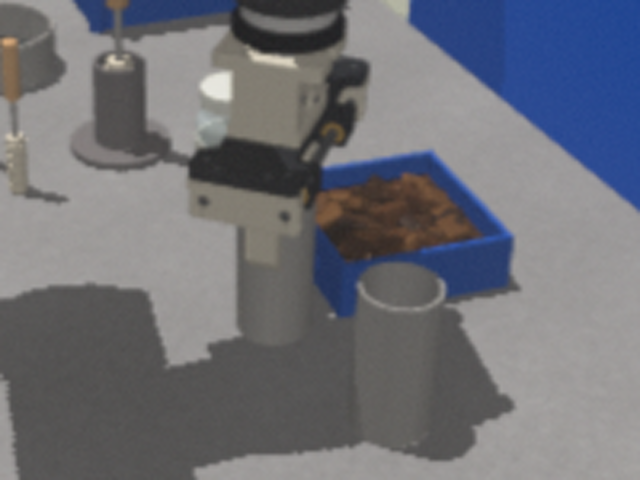

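The picture shows the beaker almost upright at about (275,290). I'll press it lightly onto the table to flatten the bottom, then tighten the grip.

Call:
send_rows(targets=[[0.3,0,0,-0.002,0],[0.3,0,0,-0.002,0],[0.3,0,0,0,0]])

```text
time: 5.1
tool_pos: [0.5976, -0.0283, 0.066]
tool_rot: [3.141, 0.001, 2.435]
contact_force: [1.3, -1.8, 4.3]
opening: 0.0572
grip_force: 4.0
```

Call:
send_rows(targets=[[0.75,0,0,0,0],[0.75,0,0,0,0],[0.75,0,0,0,0],[0.75,0,0,0,0],[0.3,0,0,0,0]], grip_force=15)

```text
time: 5.6
tool_pos: [0.5972, -0.0283, 0.0653]
tool_rot: [-3.141, -0.001, 2.435]
contact_force: [-1.2, -0.0, -0.6]
opening: 0.0646
grip_force: 0.0
```

Call:
send_rows(targets=[[0.3,0,0,0,0],[0.3,0,0,0,0],[0.3,0,0,0,0],[0.3,0,0,0,0]])

```text
time: 6.0
tool_pos: [0.5974, -0.0284, 0.0655]
tool_rot: [3.142, -0.0, 2.435]
contact_force: [-0.3, 0.4, -0.9]
opening: 0.0566
grip_force: 15.0
```

Call:
send_rows(targets=[[0.3,0,0,0.01,0],[0.3,0,0,0.02,0],[0.3,0,0,0.04,0],[0.3,0,0,0.04,0],[0.3,-0.005,0,0.04,0]])

```text
time: 6.5
tool_pos: [0.5924, -0.0285, 0.2175]
tool_rot: [3.141, 0.0, 2.435]
contact_force: [0.4, -0.0, -1.8]
opening: 0.057
grip_force: 15.0
```

```bash
python3 - <<'E'
from cell import *
import cv2, numpy as np
p,_=read_camera("side"); cv2.imwrite("pics/s3.png",cv2.resize(p[50:275,160:460,::-1],(640,480),interpolation=cv2.INTER_CUBIC)); print(observe())
E
```

```text
{'time': 6.55, 'qpos': array([-1.77143271e-01,  4.66226591e-01,  1.33444458e+00, -1.49033934e-04,
        1.32961058e+00, -1.04129523e+00]), 'qvel': array([ 0.00269243,  0.00718516,  0.01685396,  0.00189035, -0.16337354,
        0.00223797]), 'joint_efforts': array([-8.52507558e-01, -2.93870527e+01, -1.38404301e+01,  2.24900746e-02,
       -1.27348434e-01,  7.98932539e-03]), 'tool_pos': array([ 0.594383  , -0.02883847,  0.22524224]), 'tool_rot': array([3.13600455, 0.00983522, 2.43495558]), 'contact_force': array([0.78893118, 0.062289  , 4.42436659]), 'torque': array([ 0.03532819, -0.05719688,  0.01970548]), 'grip_force': 14.999817525967956, 'opening': 0.05620509338557439}
```

View pics/s3.png

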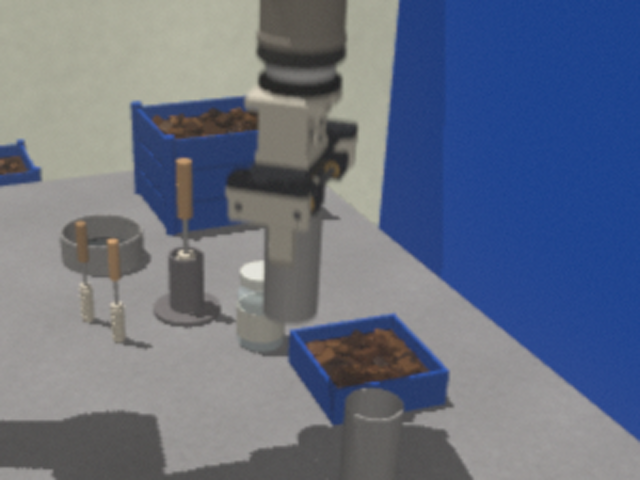

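The beaker hangs upright in the grip at (290,265), clear of everything. Now I'll carry it to the mat with a small detour around the spare.

Call:
send_rows(targets=[[0.3,-0.015,-0.025,0,0],[0.3,-0.02,-0.035,0,0],[0.3,-0.015,-0.04,0,0],[0.3,0,-0.04,0,0],[0.3,0,-0.04,0,0]])

```text
time: 7.05
tool_pos: [0.5418, -0.2098, 0.2163]
tool_rot: [3.141, 0.001, 2.435]
contact_force: [1.3, 0.5, -1.7]
opening: 0.0569
grip_force: 15.0
```

Call:
send_rows(targets=[[0.3,0.015,-0.04,0,0],[0.3,0.02,-0.04,0,0],[0.3,0.02,-0.0355,0,0],[0.3,0,0,-0.02,0],[0.3,0,0,-0.02,0]])

```text
time: 7.55
tool_pos: [0.5975, -0.3255, 0.1749]
tool_rot: [3.142, 0.001, 2.433]
contact_force: [0.0, 0.6, -2.7]
opening: 0.0567
grip_force: 15.0
```

Call:
send_rows(targets=[[0.3,0,0,-0.03,0],[0.3,0,0,-0.03,0],[0.3,0,0,-0.02,0],[0.3,0,0,-0.01,0],[0.3,0,0,0,0]])

```text
time: 8.05
tool_pos: [0.5967, -0.3235, 0.0842]
tool_rot: [-3.141, -0.003, 2.435]
contact_force: [-0.4, 0.4, -1.7]
opening: 0.0569
grip_force: 15.0
```

Call:
send_rows(targets=[[0.3,0,0,-0.006,0],[0.3,0,0,-0.004,0],[0.3,0,0,-0.002,0],[0.3,0,0,0,0]])

```text
time: 8.45
tool_pos: [0.5975, -0.3239, 0.0737]
tool_rot: [3.141, 0.0, 2.435]
contact_force: [0.3, 0.1, -2.8]
opening: 0.0567
grip_force: 15.0
```

Call:
send_rows(targets=[[0.3,0,0,-0.0015,0],[0.3,0,0,-0.0015,0],[0.3,0,0,0,0]])

```text
time: 8.75
tool_pos: [0.5974, -0.3238, 0.0704]
tool_rot: [3.142, -0.0, 2.435]
contact_force: [-0.0, 0.5, -0.7]
opening: 0.0566
grip_force: 15.0
```

Call:
send_rows(targets=[[0.3,0,0,-0.001,0],[0.3,0,0,0,0],[0.75,0,0,0,0],[0.95,0,0,0,0],[1,0,0,0,0]])

```text
time: 9.25
tool_pos: [0.5975, -0.324, 0.0698]
tool_rot: [3.141, 0.0, 2.435]
contact_force: [0.4, 0.6, 0.2]
opening: 0.0767
grip_force: 0.0
```

Call:
send_rows(targets=[[1,0,0,0,0],[1,0,0,0,0],[1,0,0,0.03,0],[1,0,0,0.05,0],[1,0,0,0.05,0]])

```text
time: 9.75
tool_pos: [0.597, -0.3236, 0.2003]
tool_rot: [-3.142, -0.002, 2.435]
contact_force: [0.3, -0.6, 0.7]
opening: 0.0916
grip_force: 0.0
```

Call:
send_rows(targets=[[1,0,0.04,0.05,0],[1,-0.01,0.045,0.005,0],[1,-0.01,0.045,0,0],[1,-0.01,0.045,0,0],[1,0,0.045,0,0]])

```text
time: 10.25
tool_pos: [0.5662, -0.1111, 0.2441]
tool_rot: [3.142, 0.0, 2.434]
contact_force: [0.5, 0.8, -0.9]
opening: 0.0916
grip_force: 0.0
```

```bash
cat > m2.py <<'E'
from h import *
from cell import *
np.set_printoptions(precision=4,suppress=True)
print(observe()["tool_pos"])
for n in("top","side"):
    p,d=read_camera(n); c=calibration(n); np.savez(f"{n}1.npz",p=p,d=d,K=c["intrinsics"],T=c["world_to_cam"])
    z=load(n,"1"); W=cloud(z); 
    near=np.hypot(W[...,0]-.5975,W[...,1]+.324)<.07
    for lo,hi in((.02,.045),(.045,.07),(.07,.095),(.1,.118)):
        P=W[near&(W[...,2]>lo)&(W[...,2]<hi)]
        if len(P)>5: print(n,"beaker",lo,len(P),P.min(0),P.max(0),(P.min(0)+P.max(0))/2)
    nr=np.hypot(W[...,0]-.5745,W[...,1]-.266)<.05
    for lo,hi in((.076,.09),(.2,.22)):
        P=W[nr&(W[...,2]>lo)&(W[...,2]<hi)]
        if len(P)>5: print(n,"holder",lo,len(P),P.min(0),P.max(0),(P.min(0)+P.max(0))/2)
E
python3 m2.py
```

```text
[ 0.5662 -0.1111  0.2441]
top holder 0.076 159 [0.5525 0.2432 0.076 ] [0.5978 0.2887 0.0891] [0.5751 0.266  0.0825]
top holder 0.2 84 [0.5661 0.2563 0.2001] [0.5842 0.274  0.2138] [0.5751 0.2652 0.207 ]
side beaker 0.02 333 [ 0.5695 -0.354   0.0201] [ 0.6198 -0.31    0.045 ] [ 0.5947 -0.332   0.0325]
side beaker 0.045 341 [ 0.5697 -0.3533  0.0452] [ 0.6202 -0.3022  0.07  ] [ 0.595  -0.3278  0.0576]
side beaker 0.07 567 [ 0.5699 -0.3536  0.0701] [ 0.625 -0.298  0.095] [ 0.5974 -0.3258  0.0825]
side beaker 0.1 474 [ 0.5699 -0.3531  0.1   ] [ 0.6256 -0.2965  0.1149] [ 0.5978 -0.3248  0.1075]
side holder 0.076 126 [0.5535 0.2383 0.0761] [0.5987 0.2907 0.0895] [0.5761 0.2645 0.0828]
side holder 0.2 40 [0.5668 0.2536 0.2009] [0.5835 0.2731 0.212 ] [0.5751 0.2633 0.2064]
```

The beaker stands upright at (0.598,-0.325), about 1 mm from the mat centre. Next I'll go to the brush at (0.575,0.2655).

Call:
send_rows(targets=[[1,0,0.041,0,0],[1,0,0.041,0,0],[1,0,0.041,0,0],[1,0,0.041,0,0],[1,0,0.041,0,0]])

```text
time: 10.85
tool_pos: [0.5677, 0.0932, 0.2437]
tool_rot: [3.141, 0.001, 2.434]
contact_force: [0.4, -0.1, 0.6]
opening: 0.0917
grip_force: 0.0
```

Call:
send_rows(targets=[[1,0.002,0.041,0,0],[1,0.002,0.041,0,0],[1,0.002,0.041,0,0],[1,0.002,0.041,0,0],[1,0,0,0,0]])

```text
time: 11.35
tool_pos: [0.5752, 0.2605, 0.243]
tool_rot: [3.14, -0.001, 2.439]
contact_force: [-0.0, -0.3, -0.0]
opening: 0.0914
grip_force: 0.0
```

Call:
send_rows(targets=[[1,0,0.005,-0.02,0],[1,0,0,-0.03,0],[1,0,0,-0.03,0],[1,0,0,-0.006,0],[1,0,0,0,0]], grip_force=20)

```text
time: 11.85
tool_pos: [0.5755, 0.2603, 0.1569]
tool_rot: [-3.14, -0.001, 2.434]
contact_force: [-0.1, 0.1, -0.7]
opening: 0.0915
grip_force: 0.0
```

Call:
send_rows(targets=[[0.4,0,0,0,0],[0.1,0,0,0,0],[0.1,0,0,0,0],[0.1,0,0,0,0],[0.1,0,0,0,0]])

```text
time: 12.35
tool_pos: [0.5755, 0.2614, 0.158]
tool_rot: [3.141, 0.0, 2.435]
contact_force: [0.5, -0.0, 0.6]
opening: 0.0565
grip_force: 0.0
```

Call:
send_rows(targets=[[0.1,0,0,0,0],[0.1,0,0,0,0],[0.1,0,0,0,0],[0.1,0,0,0,0]])

```text
time: 12.75
tool_pos: [0.5754, 0.2614, 0.1575]
tool_rot: [3.142, -0.0, 2.435]
contact_force: [-0.3, -0.7, 0.3]
opening: 0.0244
grip_force: 0.0
```

Call:
send_rows(targets=[[0.1,0,0.002,0,0],[0.1,0,0,0,0],[0.1,0,0,0,0]])

```text
time: 13.05
tool_pos: [0.5753, 0.2634, 0.1574]
tool_rot: [-3.141, -0.0, 2.435]
contact_force: [0.2, 0.0, -0.1]
opening: 0.0193
grip_force: 20.0
```

Call:
send_rows(targets=[[0.1,0,0,0.01,0],[0.1,0,0,0.03,0],[0.1,0,0,0.04,0],[0.1,0,0,0.04,0],[0.1,0,0,0,0]])

```text
time: 13.55
tool_pos: [0.5776, 0.2641, 0.2853]
tool_rot: [3.131, 0.007, 2.435]
contact_force: [0.4, 0.6, -0.3]
opening: 0.0197
grip_force: 20.0
```

```bash
python3 - <<'E'
from cell import *
import cv2, numpy as np
from h import *
np.set_printoptions(precision=4,suppress=True)
print(observe()["tool_pos"])
p,d=read_camera("side"); c=calibration("side"); np.savez("side2.npz",p=p,d=d,K=c["intrinsics"],T=c["world_to_cam"])
W=cloud(load("side","2")); t=observe()["tool_pos"]
near=np.hypot(W[...,0]-t[0],W[...,1]-t[1])<.035
for lo in np.arange(.09,.29,.02):
    P=W[near&(W[...,2]>lo)&(W[...,2]<lo+.02)]
    if len(P)>2: print(lo.round(2),len(P),P.mean(0),np.ptp(P,axis=0))
cv2.imwrite("pics/s4.png",cv2.resize(p[20:245,150:450,::-1],(640,480),interpolation=cv2.INTER_CUBIC))
E
```

```text
[0.5776 0.2641 0.2853]
0.13 26 [0.5765 0.2585 0.1439] [0.0211 0.0139 0.0096]
0.15 69 [0.5753 0.2579 0.1599] [0.0244 0.0245 0.02  ]
0.17 57 [0.5751 0.2581 0.1803] [0.0227 0.0166 0.0194]
0.19 74 [0.5751 0.2578 0.2003] [0.0242 0.0258 0.0197]
0.21 38 [0.5761 0.263  0.2171] [0.0186 0.0207 0.0187]
0.23 23 [0.5765 0.2634 0.2403] [0.0069 0.0097 0.019 ]
0.25 30 [0.5755 0.2615 0.2622] [0.0171 0.0133 0.0181]
0.27 62 [0.5746 0.2576 0.2803] [0.0334 0.0251 0.0194]
```

View pics/s4.png

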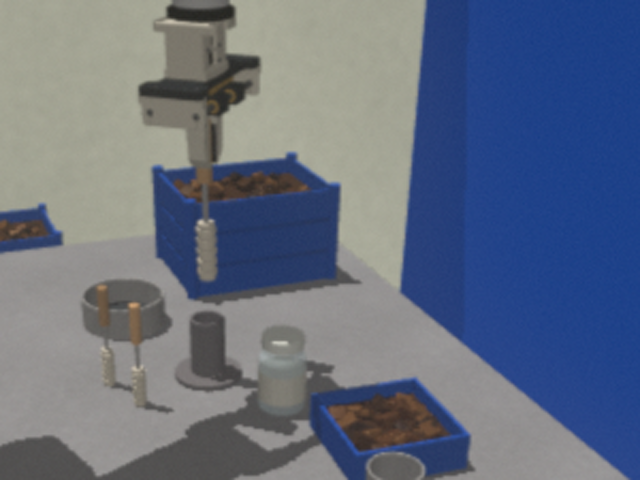

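The crop shows the brush gripped vertically at (206,220), out of the holder, with its bristle end at z≈0.135. Now I'll take it over the beaker at (0.598,-0.325), passing on the robot's side of the jar and spare.

Call:
send_rows(targets=[[0.1,-0.01,-0.02,0.01,0],[0.1,-0.01,-0.042,0.01,0],[0.1,-0.01,-0.042,0,0],[0.1,-0.01,-0.042,0,0],[0.1,0,-0.042,0,0]])

```text
time: 14.1
tool_pos: [0.5337, 0.0741, 0.2971]
tool_rot: [-3.141, -0.001, 2.435]
contact_force: [1.8, 0.8, 0.3]
opening: 0.0197
grip_force: 20.0
```

Call:
send_rows(targets=[[0.1,0,-0.042,0,0],[0.1,0,-0.042,0,0],[0.1,0,-0.042,0,0],[0.1,0,-0.042,0,0],[0.1,0,-0.042,0,0]])

```text
time: 14.6
tool_pos: [0.5347, -0.1362, 0.2968]
tool_rot: [-3.141, -0.002, 2.435]
contact_force: [0.4, -0.2, -0.1]
opening: 0.0197
grip_force: 20.0
```

Call:
send_rows(targets=[[0.1,0.01,-0.042,0,0],[0.1,0.015,-0.042,0,0],[0.1,0.015,-0.042,0,0],[0.1,0.012,-0.042,0,0],[0.1,0.01,-0.022,0,0]])

```text
time: 15.1
tool_pos: [0.5968, -0.3281, 0.2956]
tool_rot: [-3.141, -0.002, 2.432]
contact_force: [-0.4, 0.4, -0.4]
opening: 0.0193
grip_force: 20.0
```

Call:
send_rows(targets=[[0.1,0,0,0,0],[0.1,0,0,0,0]])

```text
time: 15.3
tool_pos: [0.597, -0.3245, 0.296]
tool_rot: [3.141, -0.003, 2.434]
contact_force: [-0.0, 0.1, -0.3]
opening: 0.0193
grip_force: 20.0
```

```bash
python3 - <<'E'
from cell import *
from h import *
np.set_printoptions(precision=4,suppress=True)
p,d=read_camera("side"); c=calibration("side"); np.savez("side3.npz",p=p,d=d,K=c["intrinsics"],T=c["world_to_cam"])
W=cloud(load("side","3")); t=observe()["tool_pos"]; print(t)
near=np.hypot(W[...,0]-t[0],W[...,1]-t[1])<.045
for lo in np.arange(.09,.27,.015):
    P=W[near&(W[...,2]>lo)&(W[...,2]<lo+.015)]
    if len(P)>2: print(lo.round(3),len(P),(P.min(0)+P.max(0))/2,np.ptp(P,axis=0))
E
```

```text
[ 0.5971 -0.3238  0.2968]
0.09 396 [ 0.5971 -0.3258  0.0976] [0.0551 0.0546 0.0148]
0.105 340 [ 0.5976 -0.3252  0.1105] [0.0552 0.0571 0.011 ]
0.135 5 [ 0.5929 -0.324   0.1494] [0.0126 0.0167 0.001 ]
0.15 104 [ 0.5944 -0.3244  0.1576] [0.0231 0.0226 0.0147]
0.165 112 [ 0.5945 -0.3237  0.1724] [0.0234 0.0226 0.0148]
0.18 112 [ 0.5943 -0.3245  0.1874] [0.0234 0.023  0.0147]
0.195 113 [ 0.5944 -0.3241  0.2024] [0.023  0.0231 0.0147]
0.21 175 [ 0.5954 -0.3242  0.2175] [0.0256 0.0241 0.0148]
0.225 40 [ 0.5946 -0.3242  0.2324] [0.0071 0.0071 0.0142]
0.24 36 [ 0.5946 -0.3243  0.2476] [0.0063 0.007  0.0144]
0.255 38 [ 0.5949 -0.3236  0.2624] [0.0072 0.0077 0.0147]
0.27 81 [ 0.5954 -0.3256  0.2775] [0.0206 0.0162 0.0149]
```

The brush is vertical and within 3 mm of the beaker axis, with its bristle end at TCP-0.147. Now I'll scrub: down 0.137, up 0.074, down 0.074.

Call:
send_rows(targets=[[0.1,0.002,0,-0.02,0],[0.1,0,0,-0.03,0],[0.1,0,0,-0.03,0],[0.1,0,0,-0.03,0],[0.1,0,0,-0.018,0]])

```text
time: 15.85
tool_pos: [0.5985, -0.3222, 0.1676]
tool_rot: [-3.142, -0.003, 2.437]
contact_force: [0.2, -0.4, -0.2]
opening: 0.0199
grip_force: 20.0
```

Call:
send_rows(targets=[[0.1,0,0,-0.006,0],[0.1,0,0,-0.003,0],[0.1,0,0,0,0],[0.1,0,0,0,0],[0.1,0,0,0,0]])

```text
time: 16.35
tool_pos: [0.5999, -0.3249, 0.1619]
tool_rot: [3.141, 0.002, 2.435]
contact_force: [0.3, 0.3, -1.5]
opening: 0.0196
grip_force: 20.0
```

Call:
send_rows(targets=[[0.1,0,0,-0.002,0],[0.1,0,0,-0.002,0],[0.1,0,0,0,0],[0.1,0,0,0,0]])

```text
time: 16.75
tool_pos: [0.5994, -0.3247, 0.1564]
tool_rot: [3.142, -0.0, 2.435]
contact_force: [0.0, 0.3, -0.1]
opening: 0.0198
grip_force: 20.0
```

Call:
send_rows(targets=[[0.1,0,0,0.02,0],[0.1,0,0,0.025,0],[0.1,0,0,0.02,0],[0.1,0,0,0.011,0],[0.1,0,0,0,0]])

```text
time: 17.25
tool_pos: [0.6, -0.3251, 0.2343]
tool_rot: [3.141, 0.003, 2.435]
contact_force: [-0.5, -0.4, -1.0]
opening: 0.0194
grip_force: 20.0
```

Call:
send_rows(targets=[[0.1,0,0,0,0],[0.1,0,0,0,0],[0.1,0,0,0,0]])

```text
time: 17.55
tool_pos: [0.5991, -0.3244, 0.2312]
tool_rot: [-3.141, -0.002, 2.435]
contact_force: [0.5, 0.6, 0.2]
opening: 0.0198
grip_force: 20.0
```

```bash
python3 - <<'E'
from cell import *
from h import *
np.set_printoptions(precision=4,suppress=True)
p,d=read_camera("side"); c=calibration("side"); np.savez("side4.npz",p=p,d=d,K=c["intrinsics"],T=c["world_to_cam"])
W=cloud(load("side","4")); t=observe()["tool_pos"]; print(t)
near=np.hypot(W[...,0]-t[0],W[...,1]-t[1])<.045
for lo in np.arange(.015,.27,.015):
    P=W[near&(W[...,2]>lo)&(W[...,2]<lo+.015)]
    if len(P)>2: print(lo.round(3),len(P),(P.min(0)+P.max(0))/2,np.ptp(P,axis=0))
cv2.imwrite("pics/s5.png",cv2.resize(p[170:395,220:520,::-1],(640,480),interpolation=cv2.INTER_CUBIC))
E
```

```text
[ 0.5992 -0.3245  0.2315]
0.015 193 [ 0.5948 -0.3323  0.0225] [0.0498 0.0423 0.0149]
0.03 195 [ 0.5941 -0.3321  0.0375] [0.0477 0.0427 0.0148]
0.045 209 [ 0.5947 -0.3314  0.0526] [0.049  0.0431 0.0147]
0.06 209 [ 0.5955 -0.3316  0.0675] [0.0519 0.043  0.0149]
0.075 251 [ 0.5969 -0.3253  0.0825] [0.0543 0.055  0.0148]
0.09 342 [ 0.5972 -0.3258  0.0975] [0.0543 0.055  0.0149]
0.105 363 [ 0.5983 -0.3251  0.1123] [0.0554 0.0562 0.0146]
0.12 103 [ 0.5969 -0.3242  0.1273] [0.0241 0.023  0.0145]
0.135 112 [ 0.597  -0.3251  0.1423] [0.0255 0.0234 0.0144]
0.15 149 [ 0.5972 -0.3248  0.1572] [0.0243 0.0235 0.0142]
0.165 31 [ 0.5971 -0.3236  0.1723] [0.0067 0.0072 0.0143]
0.18 33 [ 0.5967 -0.3235  0.1875] [0.0058 0.008  0.0148]
0.195 26 [ 0.5968 -0.3243  0.2009] [0.0061 0.0056 0.0114]
0.21 95 [ 0.5965 -0.3258  0.2176] [0.0187 0.0183 0.0146]
0.225 42 [ 0.5979 -0.3334  0.2323] [0.0377 0.026  0.0144]
0.24 106 [ 0.5855 -0.3439  0.2477] [0.0246 0.016  0.0144]
0.255 34 [ 0.5819 -0.3446  0.2573] [0.0153 0.0156 0.0044]
```

View pics/s5.png

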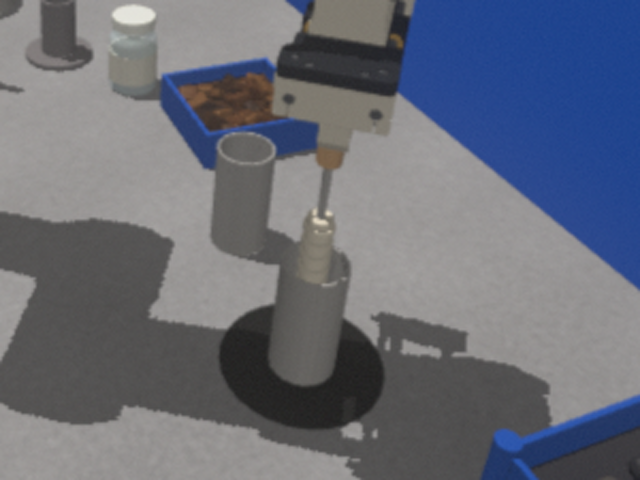

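The picture shows the brush inside the standing beaker at (316,265). The head top is at z≈0.162, so its end is at about 0.087, in the upper half. Push down again, then lift out.

Call:
send_rows(targets=[[0.1,0,0,-0.02,0],[0.1,0,0,-0.025,0],[0.1,0,0,-0.02,0],[0.1,0,0,-0.01,0],[0.1,0,0,-0.001,0]])

```text
time: 18.1
tool_pos: [0.5991, -0.3244, 0.1554]
tool_rot: [-3.142, -0.002, 2.435]
contact_force: [0.2, -0.1, -0.7]
opening: 0.0192
grip_force: 20.0
```

Call:
send_rows(targets=[[0.1,0,0,0,0],[0.1,0,0,0,0],[0.1,0,0,0,0],[0.1,0,0,0,0]])

```text
time: 18.5
tool_pos: [0.5996, -0.3248, 0.1573]
tool_rot: [3.141, 0.001, 2.435]
contact_force: [0.4, -0.5, -0.5]
opening: 0.0195
grip_force: 20.0
```

Call:
send_rows(targets=[[0.1,0,0,0.02,0],[0.1,0,0,0.03,0],[0.1,0,0,0.04,0],[0.1,0,0,0.04,0],[0.1,0,0,0.015,0]])

```text
time: 19.0
tool_pos: [0.6003, -0.3253, 0.3072]
tool_rot: [3.141, 0.008, 2.435]
contact_force: [-0.5, 0.4, -0.1]
opening: 0.02
grip_force: 20.0
```

Call:
send_rows(targets=[[0.1,0,0,0,0],[0.1,0,0,0,0]])

```text
time: 19.2
tool_pos: [0.5992, -0.3245, 0.3008]
tool_rot: [3.142, -0.001, 2.435]
contact_force: [0.8, -0.3, -1.0]
opening: 0.0195
grip_force: 20.0
```

Call:
send_rows(targets=[[0.1,-0.012,0.022,0,0],[0.1,-0.015,0.042,0,0],[0.1,-0.015,0.042,0,0],[0.1,-0.015,0.042,0,0],[0.1,-0.005,0.042,0,0]])

```text
time: 19.7
tool_pos: [0.5352, -0.1329, 0.2996]
tool_rot: [-3.14, -0.004, 2.434]
contact_force: [0.7, -0.1, -0.3]
opening: 0.0198
grip_force: 20.0
```

Call:
send_rows(targets=[[0.1,0,0.042,0,0],[0.1,0,0.042,0,0],[0.1,0,0.042,0,0],[0.1,0,0.042,0,0],[0.1,0,0.042,0,0]])

```text
time: 20.2
tool_pos: [0.5363, 0.077, 0.2996]
tool_rot: [-3.139, -0.003, 2.435]
contact_force: [-0.3, -0.5, -0.5]
opening: 0.0195
grip_force: 20.0
```

Call:
send_rows(targets=[[0.1,0.01,0.042,0,0],[0.1,0.01,0.042,0,0],[0.1,0.01,0.042,0,0],[0.1,0.01,0.042,0,0],[0.1,0,0.022,0,0]])

```text
time: 20.7
tool_pos: [0.5769, 0.2684, 0.2984]
tool_rot: [-3.138, -0.003, 2.437]
contact_force: [0.1, -0.9, -0.6]
opening: 0.0199
grip_force: 20.0
```

Call:
send_rows(targets=[[0.1,0,0,0,0],[0.1,0,0,0,0],[0.1,0,0,0,0]])

```text
time: 21.0
tool_pos: [0.5773, 0.2641, 0.3007]
tool_rot: [-3.14, -0.001, 2.434]
contact_force: [-1.2, -0.1, -0.5]
opening: 0.0198
grip_force: 20.0
```

```bash
cat > m3.py <<'E'
from cell import *
from h import *
np.set_printoptions(precision=4,suppress=True)
p,d=read_camera("side"); c=calibration("side"); np.savez("side5.npz",p=p,d=d,K=c["intrinsics"],T=c["world_to_cam"])
W=cloud(load("side","5")); t=observe()["tool_pos"]; print(t)
near=np.hypot(W[...,0]-.576,W[...,1]-.264)<.045
for lo in np.arange(.075,.29,.015):
    P=W[near&(W[...,2]>lo)&(W[...,2]<lo+.015)]
    if len(P)>2: print(lo.round(3),len(P),(P.min(0)+P.max(0))/2,np.ptp(P,axis=0))
E
python3 m3.py
```

```text
[0.5774 0.264  0.3011]
0.075 120 [0.5765 0.2648 0.0806] [0.0448 0.0496 0.011 ]
0.15 28 [0.5743 0.2611 0.1598] [0.021  0.0166 0.0103]
0.165 45 [0.5742 0.26   0.1725] [0.0218 0.0243 0.0149]
0.18 47 [0.5754 0.2597 0.1875] [0.023  0.0239 0.0148]
0.195 50 [0.5752 0.2598 0.2025] [0.0221 0.0218 0.0149]
0.21 53 [0.5755 0.2602 0.2175] [0.0236 0.0192 0.0148]
0.225 34 [0.575  0.2628 0.2327] [0.0191 0.0199 0.0144]
0.24 10 [0.5752 0.2633 0.2484] [0.0044 0.0068 0.0107]
0.255 11 [0.5753 0.2615 0.2629] [0.0031 0.0092 0.014 ]
0.27 24 [0.5758 0.262  0.2777] [0.0189 0.0149 0.0144]
0.285 43 [0.5753 0.258  0.2925] [0.0194 0.0128 0.0149]
```

The brush is over the holder within 2 mm. I'll lower it.

Call:
send_rows(targets=[[0.1,0,0.001,-0.03,0],[0.1,0,0,-0.03,0],[0.1,0,0,-0.015,0],[0.1,0,0,-0.01,0],[0.1,0,0,0,0]])

```text
time: 21.55
tool_pos: [0.5771, 0.2653, 0.2156]
tool_rot: [-3.14, -0.001, 2.434]
contact_force: [0.4, -0.1, 0.1]
opening: 0.0197
grip_force: 20.0
```

Call:
send_rows(targets=[[0.1,0,0,-0.02,0],[0.1,0,0,-0.02,0],[0.1,0,0,-0.008,0],[0.1,0,0,-0.004,0],[0.1,0,0,0,0]])

```text
time: 22.05
tool_pos: [0.5778, 0.2663, 0.1652]
tool_rot: [3.141, 0.0, 2.435]
contact_force: [0.8, -0.5, -0.1]
opening: 0.0194
grip_force: 20.0
```

Call:
send_rows(targets=[[0.1,0,0,-0.003,0],[0.1,0,0,-0.003,0],[0.1,0,0,0,0],[0.1,0,0,0,0]])

```text
time: 22.45
tool_pos: [0.5775, 0.2664, 0.1587]
tool_rot: [3.141, 0.0, 2.435]
contact_force: [0.2, -0.2, -0.4]
opening: 0.0196
grip_force: 20.0
```

Call:
send_rows(targets=[[0.3,0,0,0,0],[0.4,0,0,0,0],[0.6,0,0,0,0],[0.8,0,0,0,0],[0.9,0,0,0,0]])

```text
time: 22.95
tool_pos: [0.5775, 0.2663, 0.1586]
tool_rot: [3.141, 0.0, 2.435]
contact_force: [0.6, 0.1, 0.1]
opening: 0.0553
grip_force: 0.0
```

Call:
send_rows(targets=[[1,0,0,0,0],[1,0,0,0,0],[1,0,0,0.02,0],[1,0,0,0.03,0],[1,0,0,0.04,0]])

```text
time: 23.45
tool_pos: [0.5766, 0.266, 0.2478]
tool_rot: [-3.138, -0.002, 2.435]
contact_force: [0.3, 1.4, -0.3]
opening: 0.0906
grip_force: 0.0
```

Call:
send_rows(targets=[[1,-0.02,0,0.02,0],[1,-0.04,0,0,0],[1,-0.04,0,0,0],[1,-0.04,0,0,0],[1,0,0,0,0]])

```text
time: 23.95
tool_pos: [0.433, 0.2663, 0.2691]
tool_rot: [-3.14, -0.001, 2.437]
contact_force: [0.4, -0.3, 0.1]
opening: 0.0918
grip_force: 0.0
```

Call:
send_rows(targets=[[1,0,0,0,0],[1,0,0,0,0],[1,0,0,0,0]])

```text
time: 24.25
tool_pos: [0.4385, 0.2663, 0.2684]
tool_rot: [3.141, 0.0, 2.434]
contact_force: [-0.0, -0.4, 0.5]
opening: 0.092
grip_force: 0.0
```

```bash
python3 m3.py; python3 m2.py; python3 - <<'E'
from h import *
p=load("side","1")["p"]; t=load("top","1")["p"]
a=cv2.resize(p[:,120:480,::-1],(420,490)); b=cv2.resize(t[90:300,80:500,::-1],(380,190)); b=cv2.copyMakeBorder(b,0,300,0,0,cv2.BORDER_CONSTANT)
cv2.imwrite("pics/fin.png",np.hstack([a,b]))
E
```

```text
[0.4384 0.2662 0.2683]
0.075 136 [0.5762 0.2648 0.0824] [0.0447 0.0496 0.0145]
0.09 11 [0.5757 0.2634 0.0978] [0.0051 0.0118 0.0141]
0.105 10 [0.5756 0.2648 0.1122] [0.0045 0.0054 0.013 ]
0.12 8 [0.5761 0.2635 0.1262] [0.0036 0.0062 0.0101]
0.135 32 [0.5747 0.2631 0.1426] [0.0159 0.0164 0.0128]
0.15 35 [0.5744 0.262  0.1574] [0.0163 0.012  0.0144]
0.165 39 [0.5748 0.2618 0.1727] [0.0175 0.0152 0.0145]
0.18 38 [0.5752 0.2606 0.1878] [0.016  0.0135 0.0142]
0.195 41 [0.5749 0.2656 0.2027] [0.0169 0.0202 0.014 ]
0.21 10 [0.5746 0.2656 0.2112] [0.0175 0.0157 0.0021]
[0.4384 0.2662 0.2683]
top beaker 0.02 148 [ 0.5685 -0.3509  0.02  ] [ 0.6217 -0.2963  0.0446] [ 0.5951 -0.3236  0.0323]
top beaker 0.045 174 [ 0.5688 -0.3506  0.0451] [ 0.6221 -0.296   0.0698] [ 0.5955 -0.3233  0.0574]
top beaker 0.07 210 [ 0.5691 -0.3512  0.0701] [ 0.6232 -0.2958  0.095 ] [ 0.5961 -0.3235  0.0825]
top beaker 0.1 198 [ 0.5699 -0.351   0.1002] [ 0.6234 -0.2953  0.1177] [ 0.5967 -0.3232  0.1089]
top holder 0.076 165 [0.5524 0.2429 0.0761] [0.5979 0.2881 0.0881] [0.5752 0.2655 0.0821]
top holder 0.2 86 [0.5647 0.2574 0.2002] [0.5842 0.276  0.2151] [0.5745 0.2667 0.2077]
side beaker 0.02 322 [ 0.57   -0.3534  0.0201] [ 0.618  -0.3098  0.0445] [ 0.594  -0.3316  0.0323]
side beaker 0.045 354 [ 0.5698 -0.3536  0.045 ] [ 0.6187 -0.2996  0.0699] [ 0.5942 -0.3266  0.0575]
side beaker 0.07 566 [ 0.57   -0.3538  0.07  ] [ 0.6243 -0.2981  0.095 ] [ 0.5972 -0.326   0.0825]
side beaker 0.1 468 [ 0.5699 -0.3532  0.1   ] [ 0.6257 -0.2976  0.1154] [ 0.5978 -0.3254  0.1077]
side holder 0.076 130 [0.5543 0.241  0.0762] [0.5987 0.2888 0.0886] [0.5765 0.2649 0.0824]
side holder 0.2 40 [0.5667 0.2566 0.2006] [0.5842 0.2725 0.2123] [0.5754 0.2646 0.2064]
```

View pics/fin.png

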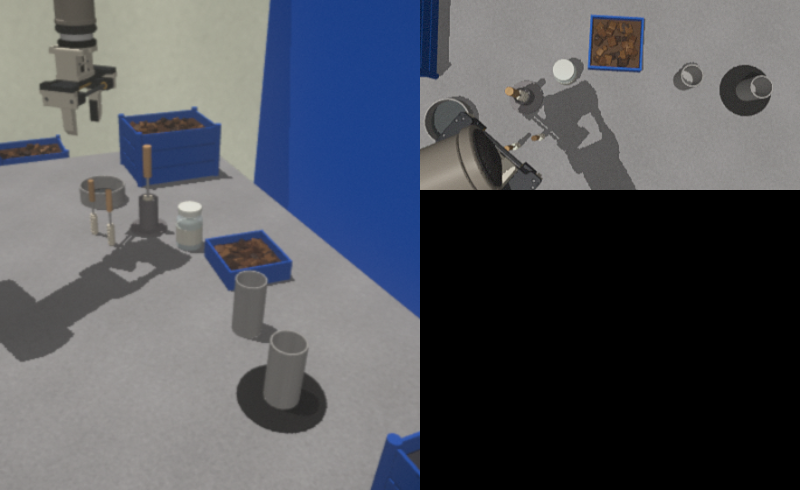

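The picture shows the beaker upright on the mat (285,370), the brush upright in its holder (148,190, top at z≈0.211 as at the start), the bystanders where they were, and the gripper clear. I'll hand in now.

```bash
python3 -c "
from cell import *
print(hand_in())"
```

```text
the job is handed in; nothing more can be done
None
```

I handed the job in at about 24 s of the 69 s. The last pictures show the beaker upright on the mat, the brush back upright in its holder after the down-up-down scrub and the other things not visibly moved; the hand-in gave no verdict.

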